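# Pack garlic in a vacuum keeper

### The arm

A 7-joint arm with a two-finger parallel gripper is mounted at the origin on the work surface; the furniture and walls round the work are solid. World frame = base frame: x ahead of the robot, y to its left, z up, the work surface at z = 0. Lengths are in mm, angles in rad, forces in N, time in s.
With the tool pointing down it reaches from about 400 to 875 mm from the base axis. Payload 4.4 kg.
Tool frame: the origin (TCP) lies midway between the tips of the shut fingers; the grasp point (between the pads) lies ctrl.tcp_to_grasp behind it (ctrl.tcp_to_grasp is the distance from the TCP to the grasp point, in mm); z points along the fingers, y is the line along which they close (so a half turn about z gives the same grasp; the last joint's range is limited). The gripper opens to 85 mm and grips with 20 to 120 N. Pads are 22 mm wide; open, the fingers measure 114 mm over their backs; the gripper's body (76 mm by 85 mm) begins 54 mm behind the grasp point. The pads swing forward as they close: fully open they stand 13 mm farther back than shut.
Start: joints at [-1.248, 0.628, 0.038, 1.517, -0.027, 0.996, -0.02], TCP at [246.379, 601.511, 231.313] pointing down, gripper open.
Joint ranges: [-3.06, 3.06], [-0.37, 2.12], [-1.25, 1.32], [0.18, 2.47], [-1.1, 4.24], [0.23, 1.98], [-2.94, 2.94]. Speed limits (rad/s): [2.57, 2.57, 3.14, 3.14, 3.14, 3.14, 3.14].

### API

Orientations are given as [roll, pitch, yaw] about the fixed x, y, z axes, in that order (R = Rz(yaw) Ry(pitch) Rx(roll)).
In Python, from cell import ctrl, get_image, get_calibration, workorder, boxes_of, place_of gives the robot as it stands.
- The arm moves only by the tool play_rows, never from a script. Its argument "series" is a list that holds one entry, the list of rows, each a list of 7 numbers: the shift along the world's x, y, z in cm, then the turn, a rotation vector about the world's x, y, z in degrees, then the closure, from 0 (fully open) to 1 (shut). A call has 1 to 20 rows; each row shifts and turns the commanded pose from where the row before left it; what a row does not reach is not made up. A row lasts 1/8 s, in which the tool goes at most 62.5 mm and 10.7 degrees, less where a joint would pass 70% of its speed; a pose out of reach is approached as far as the arm can. A call with a gripper value outside its range is refused whole. The fingers move at their own pace and stop on an object; the grip force is fixed at half the most. Time passes only in rows, so rows that do not move let the fingers close. It gives the time, the measured TCP pose, the force, the opening and the grip force at its end, in the units of the state.
- ctrl.read_state(): the state, without advancing time (a new reading comes with each control period).
- get_image(name): name is "scene" or "side" or "wrist"; returns (picture, depth): 384x512x3 uint8, red, green, blue; 384x512 float32, mm along the optical axis (not along the pixel's ray), 0 where there is no reading.
- get_calibration(name): a dict with "K" (3x3 intrinsics, pixels), "R" (3x3) and "t" (3): a world point X has camera coordinates R X + t; the wrist camera has in their place "mount" (4x4, takes a point from camera to tool coordinates, whose origin is the TCP and whose axes are the flange's). Camera axes: x right, y down, z forward; pixel columns grow to the right and rows downward; lengths in mm; the calibration is good to about 2 mm. The wrist camera is an equidistant fisheye: a pixel r from the principal point sees the ray r / f radians off the axis. A picture is of the moment at which its call begins: read the wrist's pose just before it. get_calibration takes no time and is no camera call.
- workorder.finish_job(): hands the job in; it is judged then, once.
Trained networks look in the newest picture that a camera, given by its name, has taken for a name from the list of things; names that differ only in an ending like _2 or _b are one class to them, and where a whole thing is asked for, a point or a joint stands for the part that bears it (a point fixed in the world has none). Each returns a list of dicts, best first, with "p" (0 to 1); they miss things now and then, are a little off and sometimes report something else, mostly with a low value. They report only what shows in the picture. A call takes as long as a camera call. They do not tell look-alikes from the thing itself.
- boxes_of(target, camera): "pixel" ([column, row] in pixels, amid what is visible of it).
- place_of(target, camera): "pixel" ([column, row] in pixels: a listed point, or the origin of a listed thing).
The state is a dict: "clock": time; "qpos": joint angles; "qd": joint speeds; "tau": joint torques, N m; "eef_pos": TCP position; "tool_rot": TCP orientation; "force": force on the tool from outside, world axes, zero at the start; "torque": the same for the moment, N m; "width": finger opening in mm; "gripper_force": force on a finger pad.
Only numpy, scipy, OpenCV 4.12 (cv2) and the standard library are available. Lean on these libraries where they do the work, as an engineer would, in place of code of your own. Each camera call takes 0.05 s, during which the arm holds its last target. There are 200 camera calls.

### The job

Unlock the clear vacuum keeper by swinging its orange collar post back until the jaws are clear, lift off the lid by its blue knob, and put all the garlic bulbs on the table inside (not the onion or the tomato). Set the lid squarely back on the mouth and swing the post fully round the other way so that the jaws close over the lid. Then give the blue pump knob two full strokes, each time pressing it all the way down, holding it there for a moment and letting it rise slowly right to the top against your fingers, never letting it snap back, and leave the keeper shut.

Things in the scene. Friction and masses are not known exactly. Their poses are not given: they have to be found in the camera images.
- keeper: Clear round canister fixed to the table, open on top: outer diameter 180 mm, inner 170 mm, rim 75 mm and inner floor 6 mm above the table. Origin: centre of its underside, z up. Three grey jaw housings (out to 124 mm from the axis, 34 mm wide, tops with jaws 94 mm high) stand at 30, 150 and 270 degrees from its own +x axis (counter-clockwise from above).
- keeper_mouth (a point): Centre of the keeper's mouth, at the height of the rim (75 mm above the table).
- collar (a joint): Orange ring turning about the keeper's axis. 0 = open; grows counter-clockwise from above to 1.25 rad = stop, jaws fully closed (past 1.1 counts as closed). Starts anywhere from 0.3 to 1.25; stays where left; about 2 N at the post. It moves the aluminium jaws together: tips 97 mm from the axis at 0 (clear of the lid), 81 mm at 1.25 (over the lid's edge).
- collar_post (a point): Grip point on the collar's upright round orange post: 14 mm diameter, 130 mm from the keeper's axis, at 55 degrees from the keeper's +x axis at collar 0 and 127 degrees at 1.25. This point is 100 mm above the table, the post's top 115 mm, and the post is free down to 66 mm. It moves along an arc about the keeper's axis.
- lid_rim (a point): Loose white round lid, about 0.3 kg: plate 180 mm diameter, 8 mm thick, over a grey spigot 162 mm diameter, 8 mm deep, that enters the keeper's mouth with 4 mm play all round. This point is the centre of the plate's underside (8 mm above the table if the lid lies there); when seated, as at the start, it coincides with keeper_mouth. z along the lid's axis, up.
- pump_knob (a point): Centre of the blue pump knob on the middle of the lid: upright cylinder 36 mm diameter, 26 mm high (its top 13 mm above this point). With the pump up this point is 69 mm above lid_rim. The lid can be carried by the knob. The table to the robot's right of the keeper (centred 0.3 m to the -y side of it) is free to lay the lid on.
- pump (a joint): Travel of the pump knob into the lid, m: 0 = up, 0.035 = right down (stop). Spring-loaded upward: about 4 N at the top, 16 N at the bottom; let go when down it snaps back at up to 0.7 m/s (above 0.3 m/s is a snap; under 0.1 m/s is slow).
- bulb1_mid (a point): Centre of a white-purple garlic bulb, about 56 mm wide and high, standing upright on the table at the start (centre 28 mm up). May be absent.
- bulb2_mid (a point): Centre of a white-purple garlic bulb, about 53 mm wide and high, standing upright on the table at the start (centre 26 mm up). May be absent.
- bulb3_mid (a point): Centre of a white-purple garlic bulb, about 59 mm wide and high, standing upright on the table at the start (centre 30 mm up). May be absent.
- bulb4_mid (a point): Centre of a white-purple garlic bulb, about 56 mm wide and high, standing upright on the table at the start (centre 28 mm up). May be absent.
- onion: Red onion, 78 mm wide, 84 mm high; origin under its base. A bystander.
- tomato: Red tomato, 65 mm; origin under its base. A bystander.
Mind the look-alikes: they are no part of the job. Leave any pink or yellow look-alike of the part that bears lid_rim alone. What is shaped like the part that bears bulb1_mid but yellow is not meant.

How it is judged:
By the outcome, as a careful person would: the job done as asked, in the order asked, and still so for the second after the job is handed in, with the robot touching nothing.
Of bulb1, bulb2, bulb3, bulb4 only 2 to 4 are there at a start; the rules pass over those that are not, and their reading is None.
At some moment in a run one of bulb1, bulb2, bulb3, bulb4 may be knocked a few centimetres aside while the robot is not near it.
It also fails if it takes over 210 s, if anything falls off the work surface, if the arm or the gripper's body presses on something with over 40 N, if the wrist force passes 120 N, or if a joint passes its speed limit or range.

## Working session

There is one attempt and no reset: what is moved stays moved. The work goes in short steps, Python scripts to look and compute and a tool call to move; the robot and the scene stay as the last step left them, time stands still between calls to the robot, and variables do not carry over. Pictures are saved under pics/ and viewed, at most 14 in all, crops included, and the job is handed in when it is done.

Besides the shell and the picture viewer there is one more tool, called after "Call:" as name([rows], argument=value, ...), one row to a line, values as JSON. play_rows: Moves the arm, as the interface text tells. Its arguments: {"type":"object","properties":{"series":{"type":"array"}},"required":["series"]}

```bash
ls; mkdir -p pics; cat > h.py <<'E'
import numpy as np, cv2
from cell import ctrl, get_image, get_calibration, workorder, boxes_of, place_of
def save(im,n): cv2.imwrite('pics/'+n+'.png',cv2.cvtColor(im,cv2.COLOR_RGB2BGR))
def back(cam,px,d=None,z=None):
    c=get_calibration(cam);K,R,t=map(np.array,(c['K'],c['R'],c['t']))
    r=np.linalg.inv(K)@np.array([px[0],px[1],1.0]); o=-R.T@t; v=R.T@r
    s=d if z is None else (z-o[2])/v[2]
    return o+s*v
def proj(cam,X):
    c=get_calibration(cam);p=np.array(c['K'])@(np.array(c['R'])@np.array(X,float)+np.array(c['t']));return p[:2]/p[2]
E
python3 - <<'E'
from h import *
print(ctrl.tcp_to_grasp, ctrl.read_state())
for c in ('scene','side'):
    im,d=get_image(c);save(im,c+'0');np.save(c+'0.npy',d)
    k=get_calibration(c);print(c,-np.array(k['R']).T@k['t'])
    for n in ('keeper_mouth','collar_post','lid_rim','pump_knob','keeper'):
        print(n,[(np.round(x['pixel']),round(x['p'],2)) for x in place_of(n,c)][:4])
    print('bulb',[(np.round(x['pixel']),round(x['p'],2)) for x in place_of('bulb1_mid',c)])
print(get_calibration('wrist'))
E
```

```text
pics
18.700000000000003 {'clock': 0.0, 'qpos': array([-1.24778817,  0.62935054,  0.03840657,  1.51840196, -0.02704185,
        0.99629946, -0.02002259]), 'qd': array([-8.99774961e-04,  2.65700775e-04, -5.64122667e-04, -9.39337121e-04,
       -3.40776905e-04,  9.64517108e-05, -2.30809436e-04]), 'tau': array([-1.18146450e-03, -5.63382411e+01,  1.22660592e+00, -1.93435907e+01,
        1.12046339e-02,  1.04527056e-02, -1.48359140e-05]), 'eef_pos': array([246.10445986, 600.91043041, 230.37471936]), 'tool_rot': array([-3.13964948e+00, -2.91723459e-05,  2.75276696e+00]), 'force': array([-0.31207012,  0.77046428,  0.23186864]), 'torque': array([-0.02992288,  0.03499111,  0.00877049]), 'gripper_force': 0.0, 'width': 85.39845512079057}
scene [ -44.13672096 -898.26057301  777.1870366 ]
keeper_mouth [(array([254., 194.]), 0.36)]
collar_post [(array([255., 196.]), 0.72)]
lid_rim [(array([221., 280.]), 0.83), (array([190., 215.]), 0.74), (array([288., 214.]), 0.62)]
pump_knob [(array([217., 258.]), 0.78), (array([290., 197.]), 0.73), (array([185., 196.]), 0.66)]
keeper [(array([290., 238.]), 0.7)]
[... 189 characters left out ...]
297., 262.]), 0.9), (array([349., 215.]), 0.6)]
pump_knob [(array([352., 196.]), 0.42)]
keeper [(array([270., 206.]), 0.89)]
bulb [(array([219., 226.]), 0.63), (array([233., 246.]), 0.57)]
{'K': array([[297.31863964,   0.        , 254.40310716],
       [  0.        , 297.31863964, 190.81115429],
       [  0.        ,   0.        ,   1.        ]]), 'mount': array([[-1.72670512e-04, -9.56218488e-01, -2.92653676e-01,
         7.51124073e+01],
       [ 9.99999957e-01, -2.33865649e-04,  1.74117592e-04,
         6.59196647e-01],
       [-2.34936102e-04, -2.92653633e-01,  9.56218487e-01,
        -1.42306020e+02],
       [ 0.00000000e+00,  0.00000000e+00,  0.00000000e+00,
         1.00000000e+00]])}
```

View pics/scene0.png

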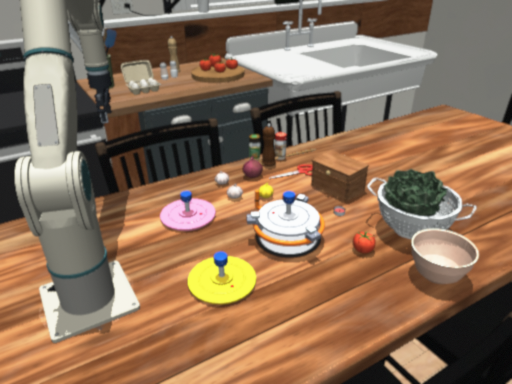

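View pics/side0.png

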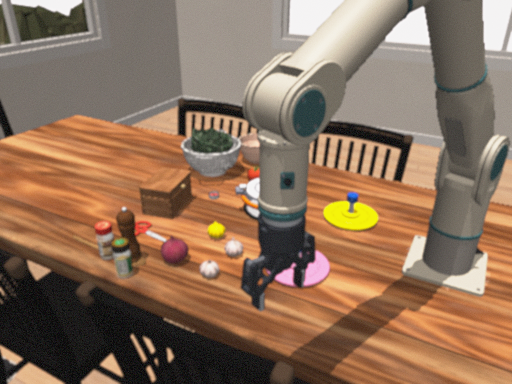

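The wanted lid is the white one on the keeper: scene knob (289,197), plate (288,214). Its look-alikes are pink (188,213) and yellow (222,280). White bulbs are at (222,179) and (235,191), and a yellow look-alike is at (265,190). The orange post is near (257,197). I'll check a close crop and measure.

```bash
python3 - <<'E'
from h import *
im=cv2.imread('pics/scene0.png');d=np.load('scene0.npy')
cv2.imwrite('pics/crop0.png',cv2.resize(im[160:270,190:350],None,fx=5,fy=5,interpolation=cv2.INTER_CUBIC))
def P(p,cam='scene',D=d): return np.round(back(cam,p,D[int(p[1]),int(p[0])]))
for n,p in dict(knob=(289,197),plate=(289,226),b1=(222,179),b2=(235,191),yel=(265,190),post=(257,197),onion=(252,168),tom=(364,242),pinkknob=(185,196),yknob=(220,258),box=(340,170)).items(): print(n,P(p))
ds=np.load('side0.npy')
for p in [(209,269),(233,247),(216,229),(174,250)]: print(P(p,'side',ds))
# keeper centre from plate points
R=np.array([(x,y) for x in range(240,340) for y in range(190,270)])
X=np.array([back('scene',p,d[p[1],p[0]]) for p in R])
m=(abs(X[:,2]-83)<3);Y=X[m];print('plate',m.sum(),Y[:,:2].min(0),Y[:,:2].max(0))
print(cv2.minEnclosingCircle(Y[:,:2].astype(np.float32)))
hsv=cv2.cvtColor(im,cv2.COLOR_BGR2HSV)
h=np.array([hsv[p[1],p[0]] for p in R]);o=(h[:,0]>8)&(h[:,0]<20)&(h[:,1]>190)&(h[:,2]>120)&(X[:,2]>85)&(X[:,2]<120)
print('orange',o.sum(),np.round(np.c_[R[o],X[o]])[:40].tolist())
b=(h[:,0]>105)&(h[:,0]<130)&(h[:,1]>150)&(X[:,2]>120);Z=X[b];print('knob',Z.min(0),Z.max(0))
E
```

```text
knob [568. -63. 154.]
plate [546. -99.  84.]
b1 [554. 332.  34.]
b2 [550. 227.  36.]
yel [640. 176.  38.]
post [542.  67.  96.]
onion [671. 315.  54.]
tom [ 711. -231.   47.]
pinkknob [358. 203.  89.]
yknob [ 311. -130.   91.]
box [863.  54. 107.]
[552. 372.  32.]
[545. 258.  35.]
[642. 196.  31.]
[670. 366.  50.]Traceback (most recent call last):
  File "<stdin>", line 10, in <module>
  File "h.py", line 5, in back
    c=get_calibration(cam);K,R,t=map(np.array,(c['K'],c['R'],c['t']))
ValueError: time passes only in moves, steps and waits
```

View pics/crop0.png

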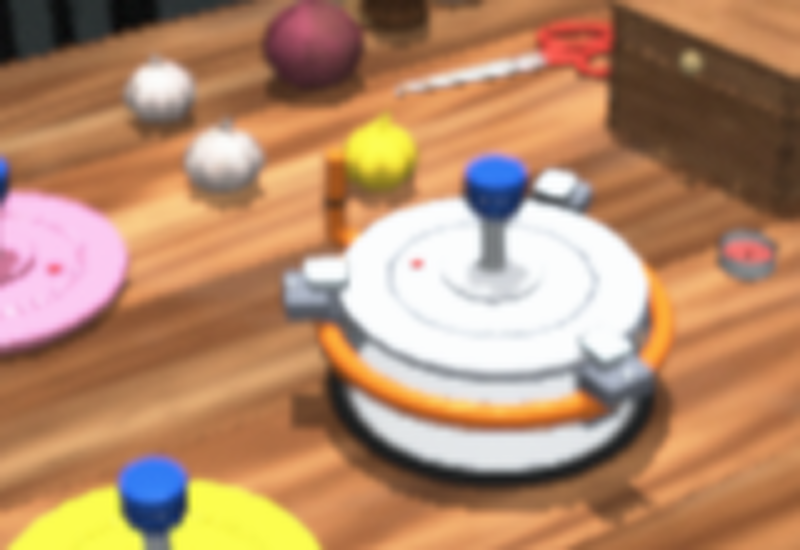

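The crop shows the white lid with its blue knob at scene (289,197), the orange post at (257,197), two white bulbs at (222,179) and (235,191), and the yellow look-alike at (266,191). The jaw housings are at about (254,217), (302,197) and (313,233).

```bash
python3 - <<'E'
import re
s=open('h.py').read()
s=s.replace("def save","import os,pickle\nif not os.path.exists('cal.pkl'): pickle.dump({n:get_calibration(n) for n in('scene','side','wrist')},open('cal.pkl','wb'))\nCAL=pickle.load(open('cal.pkl','rb'))\ndef save",1)
s=re.sub(r"c=get_calibration\(cam\)","c=CAL[cam]",s)
s+='''
def cloud(cam,d):
    c=CAL[cam];K=np.array(c['K']);v,u=np.mgrid[:384,:512]
    r=np.stack([(u-K[0,2])/K[0,0],(v-K[1,2])/K[1,1],np.ones_like(u)],-1)*d[...,None]
    return (r-np.array(c['t']))@np.array(c['R'])
'''
open('h.py','w').write(s)
E
python3 - <<'E'
from h import *
im=cv2.imread('pics/scene0.png');d=np.load('scene0.npy');X=cloud('scene',d);hsv=cv2.cvtColor(im,cv2.COLOR_BGR2HSV)
M=np.zeros((384,512),bool);M[185:270,240:340]=1
m=M&(abs(X[...,2]-83.5)<2.5)&(hsv[...,1]<40)
Y=X[m]; Y=Y[np.hypot(Y[:,0]-570,Y[:,1]+60)<130]
c,r=cv2.minEnclosingCircle(Y[:,:2].astype(np.float32));print('plate',len(Y),c,r,Y[:,:2].min(0),Y[:,:2].max(0),Y[:,2].mean())
b=M&(hsv[...,0]>105)&(hsv[...,0]<130)&(hsv[...,1]>150)&(X[...,2]>120);Z=X[b];print('knob',Z.min(0),Z.max(0))
t=Z[Z[:,2]>Z[:,2].max()-4];print('top',t[:,:2].min(0),t[:,:2].max(0))
o=M&(hsv[...,0]>5)&(hsv[...,0]<22)&(hsv[...,1]>150)&(X[...,2]>75)&(X[...,2]<122)&(X[...,1]>20)&(X[...,1]<110)
print('post',np.median(X[o],0),X[o].min(0),X[o].max(0),o.sum())
g=X[(np.hypot(X[...,0]-570,X[...,1]+60)<124)&(abs(X[...,2]-93)<5)&M]
q=np.float32(g[:,:2]);
if len(q)>3:
    _,l,ce=cv2.kmeans(q,3,None,(3,50,.1),5,0);print('jaws',ce,np.bincount(l.ravel()))
for n,x in(('b1',(222,179)),('b2',(235,191))):
    a=X[x[1]-9:x[1]+9,x[0]-9:x[0]+9].reshape(-1,3);a=a[a[:,2]>12];print(n,a.min(0),a.max(0),np.median(a,0))
E
```

```text
plate 1236 (573.9985961914062, -56.30954360961914) 122.61207580566406 [ 460.92976556 -177.80756024] [682.37649809  37.50625978] 84.10527188072042
knob [556.11145212 -72.73886574 138.01100636] [586.22781138 -38.93819317 160.68555653]
top [557.1434635  -69.52381672] [586.22781138 -44.40766354]
post [540.94293371  67.9826786   99.28990025] [533.61292178  62.58096415  75.56918393] [549.16111011  78.7449012  118.05519248] 54
jaws [[ 577.343    -151.93562 ]
 [ 585.60614   -47.63001 ]
 [ 488.1645    -14.393073]] [ 57 209  58]
b1 [ -44.13672096 -898.26057301   12.20505633] [587.11069997 375.29480681 777.1870366 ] [556.34179505 342.02749781  32.44081037]
b2 [524.67769099 213.29213304  12.73738544] [578.30406315 327.60009564  56.97837748] [546.30230043 227.67352779  33.39402967]
```

Keeper axis is about (571,-56), keeper yaw about 3°. The post is at about 103°, so collar is about 0.8; open should be at about 58°. I'll push the post with shut fingers from its counter-clockwise side.

Call:
play_rows([
  [[2,-4.5,0,0,0,2,1],[2,-4.5,0,0,0,2,1],[2,-4.5,0,0,0,2,1],[2,-4.5,0,0,0,2,1],[2.2,-4.6,0,0,0,2,1],[2.2,-4.6,0,0,0,2,1],[2.2,-4.6,0,0,0,2,1],[2.2,-4.6,0,0,0,2,1],[2.2,-4.6,0,0,0,2,1],[2.2,-4.6,0,0,0,2,1],[2.2,-4.6,0,0,0,2.2,1],[2.2,-4.6,0,0,0,0,1],[0,0,0,0,0,0,1],[0,0,0,0,0,0,1]],
])

```text
clock: 2.45
eef_pos: [502.1, 54.1, 231.3]
tool_rot: [3.141, -0.0, 3.14]
force: [-0.0, 0.5, 0.5]
width: -0.5
gripper_force: 0.0
```

```bash
cat >> h.py <<'E'
def fish(px,s):
    """wrist pixel -> origin, world unit ray"""
    from scipy.spatial.transform import Rotation as Ro
    c=CAL['wrist'];K=np.array(c['K']);M=np.array(c['mount']);a=(np.array(px,float)-K[:2,2])/K[0,0];th=np.hypot(*a)
    v=np.r_[a/max(th,1e-9)*np.sin(th),np.cos(th)]
    R=Ro.from_euler('xyz',s['tool_rot']).as_matrix()
    return np.array(s['eef_pos'])+R@M[:3,3],R@M[:3,:3]@v
def fxy(px,s,z):
    o,v=fish(px,s);return o+(z-o[2])/v[2]*v
def fproj(X,s):
    from scipy.spatial.transform import Rotation as Ro
    c=CAL['wrist'];K=np.array(c['K']);M=np.array(c['mount']);R=Ro.from_euler('xyz',s['tool_rot']).as_matrix()
    q=M[:3,:3].T@(R.T@(np.array(X,float)-s['eef_pos'])-M[:3,3]);th=np.arctan2(np.hypot(q[0],q[1]),q[2])
    return K[:2,2]+K[0,0]*th*q[:2]/np.hypot(q[0],q[1])
E
python3 - <<'E'
from h import *
s=ctrl.read_state();print(s['clock'],s['eef_pos'],s['tool_rot'],s['width'])
w,dw=get_image('wrist');r=[]
for n in('pump_knob','collar_post','bulb1_mid','keeper_mouth'):r+=[(n,x['pixel'],round(x['p'],2)) for x in place_of(n,'wrist')]
i2,d2=get_image('side')
for n in('bulb1_mid',):r+=[(n+'side',x['pixel'],round(x['p'],2)) for x in place_of(n,'side')]
Z={'pump_knob':144,'collar_post':100,'bulb1_mid':28,'keeper_mouth':75}
for n,p,q in r:print(n,np.round(p),q,np.round(fxy(p,s,Z[n])) if n in Z else np.round(back('side',p,z=28)))
save(np.hstack([w[:,60:460],i2[:,60:460]]),'w1')
E
```

```text
2.45 [502.09614319  54.07335765 231.2964726 ] [ 3.14088585e+00 -4.06968167e-04  3.14015690e+00] -0.541139810428067
pump_knob [141. 270.] 0.91 [576. -54. 144.]
pump_knob [99. 16.] 0.88 [344. -75. 144.]
pump_knob [404.  55.] 0.61 [380. 179. 144.]
collar_post [274. 221.] 0.7 [542.  75. 100.]
bulb1_mid [396. 207.] 0.93 [555. 245.  28.]
bulb1_mid [349. 267.] 0.73 [646. 188.  28.]
bulb1_mid [424. 275.] 0.58 [671. 322.  28.]
bulb1_midside [218. 228.] 0.59 [643. 182.  28.]
bulb1_midside [232. 244.] 0.53 [560. 240.  28.]
```

View pics/w1.png

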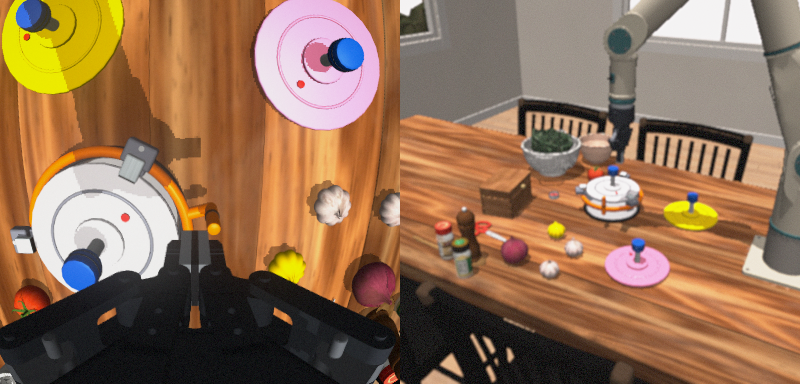

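Call:
play_rows([
  [[0,0,-5,0,0,0,1],[0,0,-5,0,0,0,1],[0,0,-4.6,0,0,0,1],[0,0,0,0,0,0,1],[0.78,0.47,0,0,0,0,1],[0.81,0.41,0,0,0,0,1],[0.83,0.35,0,0,0,0,1],[0.86,0.3,0,0,0,0,1],[0.88,0.23,0,0,0,0,1],[0.89,0.17,0,0,0,0,1],[0.9,0.11,0,0,0,0,1],[0.91,0.05,0,0,0,0,1],[0.91,-0.02,0,0,0,0,1],[0.9,-0.08,0,0,0,0,1],[0.9,-0.14,0,0,0,0,1],[0.88,-0.2,0,0,0,0,1],[0.87,-0.27,0,0,0,0,1],[0,0,0,0,0,0,1]],
])

```text
clock: 5.05
eef_pos: [617.4, 67.4, 85.5]
tool_rot: [3.141, 0.003, 3.14]
force: [0.4, -0.2, 0.1]
width: 0.1
gripper_force: 0.0
```

Call:
play_rows([
  [[0.32,-0.12,0,0,0,0,1],[0.31,-0.13,0,0,0,0,1],[0.31,-0.14,0,0,0,0,1]],
])

```text
clock: 5.42
eef_pos: [625.3, 64.0, 85.5]
tool_rot: [3.141, 0.0, 3.141]
force: [-1.8, 1.5, 2.4]
width: 0.3
gripper_force: 0.9
```

```bash
python3 - <<'E'
from h import *
s=ctrl.read_state();print(s['eef_pos'],s['force'])
w,dw=get_image('wrist');a,d=get_image('scene')
print([(fxy(x['pixel'],s,100),x['p']) for x in place_of('collar_post','wrist')])
b=cv2.resize(a[170:270,220:350],(520,400),interpolation=cv2.INTER_CUBIC)
save(np.hstack([w[:,60:340],b[:384]]),'w2')
E
```

```text
[625.29076691  63.97847038  85.54342784] [-1.75749211  1.50484931  2.41154626]
[(array([571.09797161, -31.69971584, 100.        ]), 0.34)]
```

View pics/w2.png

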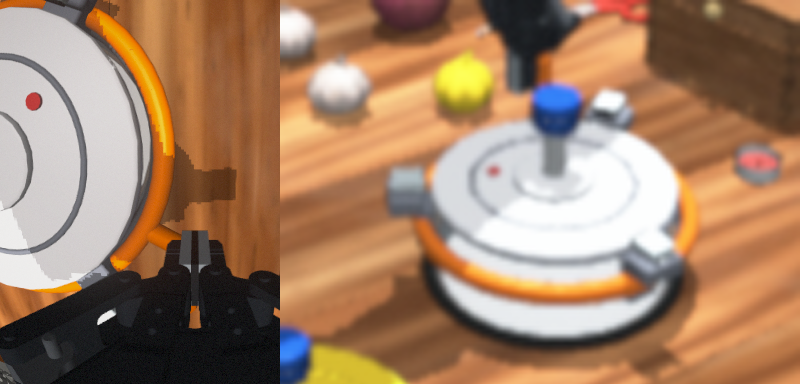

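The post is moving ahead of the fingers and the jaws are mostly retracted. I'll push on to the stop.

Call:
play_rows([
  [[0.31,-0.14,0,0,0,0,1],[0.31,-0.15,0,0,0,0,1]],
])

```text
clock: 5.82
eef_pos: [629.4, 61.2, 85.1]
tool_rot: [3.141, -0.004, 3.141]
force: [-8.0, 3.2, 4.8]
width: -0.0
gripper_force: 4.4
```

Call:
play_rows([
  [[0.3,-0.16,0,0,0,0,1]],
])

```text
clock: 5.95
eef_pos: [629.4, 60.7, 84.7]
tool_rot: [3.14, -0.01, 3.141]
force: [-13.4, 5.1, 10.2]
width: -0.2
gripper_force: 7.2
```

Call:
play_rows([
  [[-1.3,0.6,0,0,0,0,1],[-0.8,0.4,0,0,0,0,1],[0,0,4.5,0,0,0,1],[0,0,5,0,0,0,1],[0,0,5,0,0,0,0.5],[-2.3,-4,0,0,0,0,0.3],[-2.3,-4,0,0,0,0,0],[0,-4,0,0,0,0,0],[0,0,0,0,0,0,0]],
])

```text
clock: 7.08
eef_pos: [567.1, -55.9, 230.8]
tool_rot: [-3.139, 0.002, 3.134]
force: [0.7, 0.4, -0.7]
width: 85.5
gripper_force: 0.0
```

```bash
python3 - <<'E'
from h import *
s=ctrl.read_state();print(s['eef_pos'],s['width'])
w,dw=get_image('wrist')
for n,z in (('pump_knob',144),('keeper_mouth',75),('lid_rim',75),('collar_post',100),('bulb1_mid',28)):print(n,[(np.round(x['pixel']),np.round(fxy(x['pixel'],s,z),1),round(x['p'],2)) for x in place_of(n,'wrist')])
save(w,'w3')
E
```

```text
[567.13325124 -55.91399864 230.8086647 ] 85.54530701771138
pump_knob [(array([474.,  16.]), array([393.3, 150.9, 144. ]), 0.83), (array([258., 204.]), array([573.3, -52.7, 144. ]), 0.67)]
keeper_mouth []
lid_rim [(array([447.,  26.]), array([387.6, 165.5,  75. ]), 0.58)]
collar_post [(array([358., 252.]), array([646.1,  56.5, 100. ]), 0.92)]
bulb1_mid [(array([424., 222.]), array([645.9, 185.3,  28. ]), 0.88), (array([465., 159.]), array([552.7, 241.9,  28. ]), 0.82)]
```

View pics/w3.png

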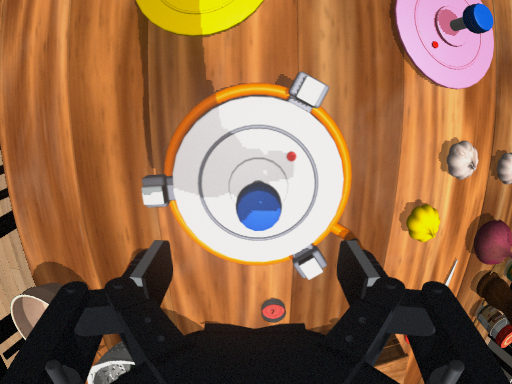

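The lid is on and all three jaws are clear. The knob is at wrist (259,206), about (573,-54). Other wrist views: post (345,232), white bulbs (462,160) and (505,168), yellow look-alike (424,222).

Call:
play_rows([
  [[0.6,0.2,-3,0,0,0,0],[0,0,-4,0,0,0,0],[0,0,-3.4,0,0,0,0],[0,0,0,0,0,0,0.5],[0,0,0,0,0,0,1],[0,0,0,0,0,0,1],[0,0,0,0,0,0,1],[0,0,0,0,0,0,1]],
])

```text
clock: 8.38
eef_pos: [575.4, -51.1, 128.4]
tool_rot: [-3.139, 0.006, 3.139]
force: [2.3, -4.3, 4.0]
width: 34.4
gripper_force: 59.3
```

Call:
play_rows([
  [[0,0,0.5,0,0,0,1],[0,0,1,0,0,0,1],[0,0,1.5,0,0,0,1],[0,0,2,0,0,0,1],[0,0,2,0,0,0,1],[0,-1,0,0,0,0,1],[0,-2.5,0,0,0,0,1],[0,-4,0,0,0,0,1],[0,-4,0,0,0,0,1],[0,-4,0,0,0,0,1],[0,-4,0,0,0,0,1],[0,-4,0,0,0,0,1],[0,-3,0,0,0,0,1],[0,-2.5,0,0,0,0,1],[0,-1,0,0,0,0,1],[0,0,0,0,0,0,1]],
])

```text
clock: 10.38
eef_pos: [572.4, -349.1, 195.5]
tool_rot: [3.14, -0.001, 3.139]
force: [-0.2, 0.9, -4.4]
width: 34.3
gripper_force: 61.0
```

```bash
python3 - <<'E'
from h import *
s=ctrl.read_state();print(s['eef_pos'],s['force'],s['width'])
a,d=get_image('scene');p,dd=get_image('side');save(np.hstack([a[130:384,150:480],p[130:384,60:480]]),'s4')
E
```

```text
[ 572.39258491 -349.12278724  195.50250963] [-0.21605633  0.89208114 -4.40576171] 34.33102636376038
```

View pics/s4.png

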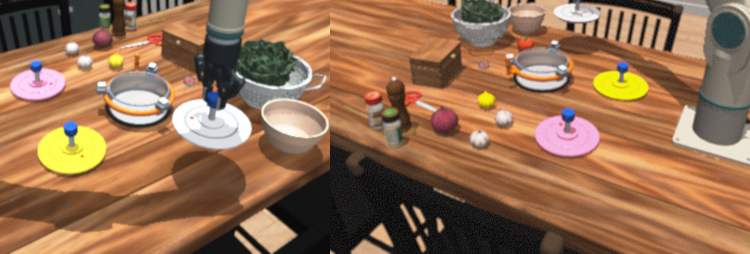

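The lid hangs level from the gripper (white plate at stitched (212,122)), and the keeper is open with its jaws back. Before lowering, I'll check the bowl and table edge clearance.

```bash
python3 - <<'E'
from h import *
X=cloud('scene',np.load('scene0.npy'))
b=X[228:285,405:480].reshape(-1,3);b=b[b[:,2]>10];print('bowl',b.min(0),b.max(0))
t=X.reshape(-1,3);t=t[(abs(t[:,2])<8)&(abs(t[:,0]-572)<25)];print('table y at x=572',t[:,1].min())
t=X.reshape(-1,3);t=t[(t[:,2]>12)&(abs(t[:,0]-572)<105)&(abs(t[:,1]+349)<105)];print('in the way',len(t),t.min(0) if len(t) else '')
E
```

```text
bowl [ -44.13672096 -898.26057301   10.00254357] [ 936.43453971 -255.23915694  777.1870366 ]
table y at x=572 -491.5722727047737
in the way 0
```

Call:
play_rows([
  [[0,0,-2,0,0,0,1],[0,0,-3,0,0,0,1],[0,0,-3,0,0,0,1],[0,0,-2.5,0,0,0,1],[0,0,-1.5,0,0,0,1],[0,0,-0.7,0,0,0,1],[0,0,-0.4,0,0,0,1],[0,0,-0.2,0,0,0,1],[0,0,0,0,0,0,1]],
])

```text
clock: 11.6
eef_pos: [573.5, -349.3, 63.8]
tool_rot: [-3.141, 0.001, 3.14]
force: [1.4, -0.4, -4.2]
width: 34.1
gripper_force: 61.1
```

Call:
play_rows([
  [[0,0,-0.15,0,0,0,1],[0,0,-0.1,0,0,0,1],[0,0,0,0,0,0,1]],
])

```text
clock: 11.98
eef_pos: [573.5, -349.6, 61.9]
tool_rot: [-3.141, 0.001, 3.14]
force: [-2.6, -0.9, 4.4]
width: 34.5
gripper_force: 61.7
```

Call:
play_rows([
  [[0,0,0,0,0,0,0],[0,0,0,0,0,0,0],[0,0,0,0,0,0,0],[0,0,3,0,0,0,0],[0,0,5,0,0,0,0],[0,0,5,0,0,0,0],[0,2,5,0,0,0,0],[0,5.5,0,0,0,0,0],[0,6,0,0,0,0,0],[0,6,0,0,0,0,0],[0,6,0,0,0,0,0],[0,6,0,0,0,0,0],[0,6,0,0,0,0,0],[0,6,0,0,0,0,0],[0,6,0,0,0,0,0],[-1,6,-2,0,0,0,0],[-1,3.5,-2,0,0,0,0],[0,0,0,0,0,0,0]],
])

```text
clock: 14.22
eef_pos: [550.5, 243.8, 199.5]
tool_rot: [3.141, -0.004, -3.136]
force: [0.0, -0.6, -0.1]
width: 85.6
gripper_force: 0.0
```

```bash
python3 - <<'E'
from h import *
s=ctrl.read_state();print(s['clock'],s['eef_pos'],s['width'])
w,dw=get_image('wrist')
for n,z in (('bulb1_mid',28),('keeper_mouth',75),('collar_post',100)):print(n,[(np.round(x['pixel']),np.round(fxy(x['pixel'],s,z),1),round(x['p'],2)) for x in place_of(n,'wrist')])
a,d=get_image('scene')
print([(np.round(x['pixel']),np.round(back('scene',x['pixel'],z=28))) for x in place_of('bulb1_mid','scene')])
print('mouth',[(np.round(back('scene',x['pixel'],z=75)),x['p']) for x in place_of('keeper_mouth','scene')],'lid',[(np.round(back('scene',x['pixel'],z=8)),x['p']) for x in place_of('lid_rim','scene')])
save(np.hstack([w[:,60:460],a[:,100:500]]),'w5')
E
```

```text
14.225 [550.47876712 243.81759345 199.49677602] 85.62040725095848
bulb1_mid [(array([252., 179.]), array([557.2, 242.3,  28. ]), 0.85), (array([208., 251.]), array([646.3, 189.8,  28. ]), 0.78)]
keeper_mouth [(array([ 14., 205.]), array([576.2, -53.8,  75. ]), 0.84), (array([ 44., 189.]), array([555.5,   7.3,  75. ]), 0.71)]
collar_post [(array([ 83., 273.]), array([643.7,  58. , 100. ]), 0.72), (array([  3., 265.]), array([651.1, -81.5, 100. ]), 0.5)]
[(array([355., 292.]), array([ 569., -354.,   28.])), (array([233., 190.]), array([554., 250.,  28.])), (array([269., 188.]), array([665., 192.,  28.])), (array([289., 237.]), array([561., -80.,  28.]))]
mouth [(array([572., -60.,  75.]), 0.94)] lid [(array([365., 210.,   8.]), 0.91), (array([ 582., -340.,    8.]), 0.68), (array([ 322., -114.,    8.]), 0.59)]
```

View pics/w5.png

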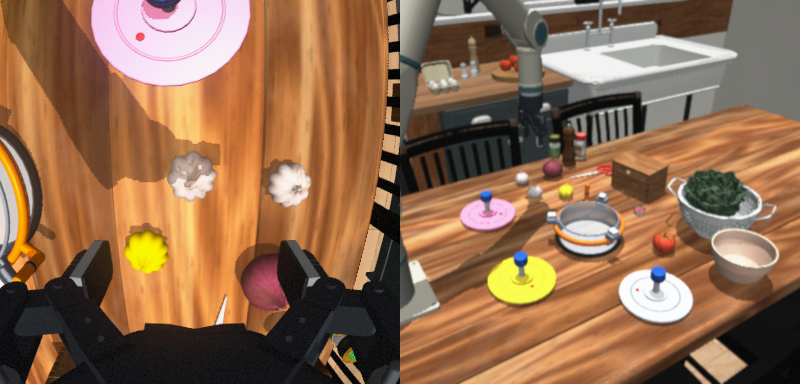

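On the left, the near white bulb is at wrist (252,179), about (557,242). The far white one is at wrist (350,184), the yellow one at (208,251) is left alone, and the onion is at (325,280). On the right, the keeper is open and the white lid rests on the table. Grasping the near bulb.

Call:
play_rows([
  [[0.65,-0.1,-4,0,0,0,0],[0,0,-5,0,0,0,0],[0,0,-5,0,0,0,0],[0,0,-3,0,0,0,0],[0,0,-1.3,0,0,0,0],[0,0,0,0,0,0,0.3],[0,0,0,0,0,0,0.7],[0,0,0,0,0,0,1],[0,0,0,0,0,0,1],[0,0,0,0,0,0,1]],
])

```text
clock: 15.88
eef_pos: [561.1, 238.9, 20.9]
tool_rot: [3.14, 0.003, 3.14]
force: [-1.8, -0.1, 5.1]
width: 48.7
gripper_force: 60.8
```

```bash
python3 - <<'E'
from h import *
s=dict(eef_pos=np.array([550.5,243.8,199.5]),tool_rot=np.array([3.141,-.004,-3.136]))
print(fxy((350,184),s,28), fxy((252,179),s,28))
E
```

```text
[562.07352975 353.24221908  28.        ] [557.26722842 242.03629692  28.        ]
```

Call:
play_rows([
  [[0,0,2,0,0,0,1],[0,0,4,0,0,0,1],[0,0,5,0,0,0,1],[0,-2,4.5,0,0,0,1],[-0.3,-4,0,0,0,0,1],[-0.4,-5,0,0,0,0,1],[-0.4,-5,0,0,0,0,1],[-0.4,-5,0,0,0,0,1],[-0.4,-5,0,0,0,0,1],[-0.2,-3.3,0,0,0,0,1],[0,0,-4,0,0,0,1],[0,0,-5,0,0,0,1],[0,0,-3,0,0,0,1],[0,0,-1.5,0,0,0,1],[0,0,-0.6,0,0,0,1],[0,0,0,0,0,0,1]],
])

```text
clock: 17.88
eef_pos: [539.7, -54.6, 33.2]
tool_rot: [-3.141, 0.002, 3.14]
force: [-0.2, -0.8, 0.4]
width: 48.6
gripper_force: 62.0
```

Call:
play_rows([
  [[0,0,-0.5,0,0,0,1],[0,0,0,0,0,0,0.3],[0,0,0,0,0,0,0.2],[0,0,0,0,0,0,0.2],[0,0,2,0,0,0,0.2],[0,0,4,0,0,0,0.2],[0,0,5,0,0,0,0.1],[0,0,5,0,0,0,0],[0.3,5,1,0,0,0,0],[0.3,5.5,0,0,0,0,0],[0.3,6,0,0,0,0,0],[0.3,6,0,0,0,0,0],[0.3,6,0,0,0,0,0],[0.2,6,0,0,0,0,0],[0,5,0,0,0,0,0],[0,0,0,0,0,0,0]],
])

```text
clock: 19.88
eef_pos: [553.6, 346.9, 196.9]
tool_rot: [3.138, -0.001, -3.135]
force: [-0.5, -0.8, -0.7]
width: 85.5
gripper_force: 0.0
```

```bash
python3 - <<'E'
from h import *
s=ctrl.read_state();print(s['clock'],s['eef_pos'],s['width'])
w,dw=get_image('wrist')
for n,z in (('bulb1_mid',28),):print(n,[(np.round(x['pixel']),np.round(fxy(x['pixel'],s,z),1),round(x['p'],2)) for x in place_of(n,'wrist')])
a,d=get_image('scene')
print([(np.round(x['pixel']),np.round(back('scene',x['pixel'],z=28))) for x in place_of('bulb1_mid','scene')])
save(np.hstack([w[:,60:460],a[:,100:500]]),'w6')
E
```

```text
19.875 [553.62585285 346.86613202 196.92489045] 85.53093551125309
bulb1_mid [(array([125., 246.]), array([647.3, 185.9,  28. ]), 0.66)]
[(array([267., 188.]), array([660., 196.,  28.])), (array([277., 234.]), array([541., -47.,  28.]))]
```

View pics/w6.png

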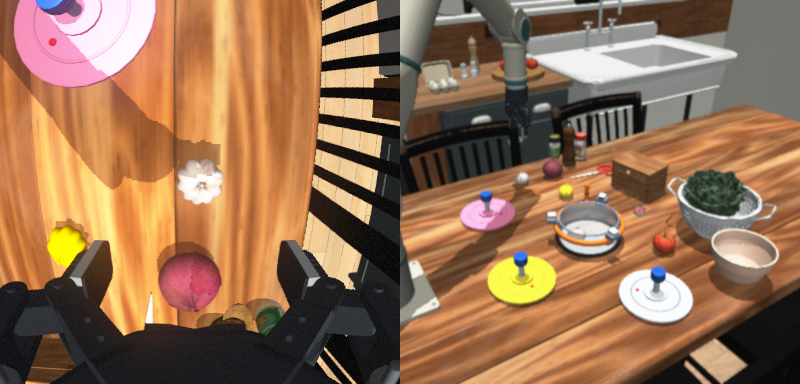

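The second white bulb is at wrist (260,184), about (565,353), with the onion beyond it at (250,280). The scene view shows the first bulb inside the keeper.

Call:
play_rows([
  [[1.1,0.6,-4,0,0,0,0],[0,0,-5,0,0,0,0],[0,0,-5,0,0,0,0],[0,0,-3,0,0,0,0],[0,0,-1.0,0,0,0,0],[0,0,0,0,0,0,0.3],[0,0,0,0,0,0,0.7],[0,0,0,0,0,0,1],[0,0,0,0,0,0,1],[0,0,0,0,0,0,1]],
])

```text
clock: 21.32
eef_pos: [568.4, 347.0, 19.9]
tool_rot: [3.14, 0.003, 3.14]
force: [-0.9, -0.4, 6.0]
width: 46.3
gripper_force: 60.7
```

Call:
play_rows([
  [[0,0,2,0,0,0,1],[0,0,4,0,0,0,1],[0,0,5,0,0,0,1],[0,-2,4.5,0,0,0,1],[0.4,-4.1,0,0,0,0,1],[0.6,-5,0,0,0,0,1],[0.6,-5,0,0,0,0,1],[0.6,-5,0,0,0,0,1],[0.6,-5,0,0,0,0,1],[0.6,-5,0,0,0,0,1],[0.6,-5,0,0,0,0,1],[0.1,-4,0,0,0,0,1],[0,0,0,0,0,0,1],[0,0,-4,0,0,0,1],[0,0,-5,0,0,0,1],[0,0,-3,0,0,0,1],[0,0,-1.5,0,0,0,1],[0,0,0,0,0,0,1]],
])

```text
clock: 23.58
eef_pos: [608.0, -53.8, 37.5]
tool_rot: [3.141, -0.0, 3.141]
force: [0.7, 0.2, 0.1]
width: 46.2
gripper_force: 61.5
```

Call:
play_rows([
  [[0,0,-0.9,0,0,0,1],[0,0,0,0,0,0,0.3],[0,0,0,0,0,0,0.2],[0,0,0,0,0,0,0.2],[0,0,2,0,0,0,0.2],[0,0,4,0,0,0,0.2],[0,0,5,0,0,0,0.1],[0,0,5,0,0,0,0],[0,0,5,0,0,0,0],[0,0,5,0,0,0,0],[0,0,0,0,0,0,0]],
])

```text
clock: 24.95
eef_pos: [610.5, -54.6, 294.6]
tool_rot: [-3.141, 0.011, 3.14]
force: [-0.5, 0.4, 0.4]
width: 85.1
gripper_force: 0.0
```

```bash
python3 - <<'E'
from h import *
s=ctrl.read_state();print(s['clock'],s['eef_pos'],s['tool_rot'])
w,dw=get_image('wrist')
for n,z in (('bulb1_mid',34),('keeper_mouth',75),('lid_rim',8),('pump_knob',77),('collar_post',100)):print(n,[(np.round(x['pixel']),np.round(fxy(x['pixel'],s,z),1),round(x['p'],2)) for x in place_of(n,'wrist')])
a,d=get_image('side');print([(np.round(x['pixel']),round(x['p'],2),np.round(back('side',x['pixel'],z=28))) for x in place_of('bulb1_mid','side')])
save(np.hstack([w[:,0:460],a[130:,60:400].repeat(1,0)][:1]+[]) if 0 else w,'w7')
E
```

```text
24.95 [610.48909526 -54.60142916 294.60095584] [-3.14105032  0.0109077   3.14008003]
bulb1_mid [(array([407., 179.]), array([643.3, 181.4,  34. ]), 0.81), (array([255.,  96.]), array([528.7, -53.5,  34. ]), 0.74)]
keeper_mouth [(array([256., 133.]), array([574.9, -52.4,  75. ]), 0.8)]
lid_rim [(array([ 77., 134.]), array([ 571.6, -343.7,    8. ]), 0.82), (array([424.,   6.]), array([361.5, 216.8,   8. ]), 0.76)]
pump_knob [(array([ 47., 139.]), array([ 568.5, -353.3,   77. ]), 0.94), (array([462., 201.]), array([665., 266.,  77.]), 0.62)]
collar_post [(array([349., 195.]), array([646.6,  62.1, 100. ]), 0.93)]
[(array([220., 229.]), 0.66, array([637., 185.,  28.])), (array([282., 201.]), 0.49, array([543., -69.,  28.]))]
```

View pics/w7.png

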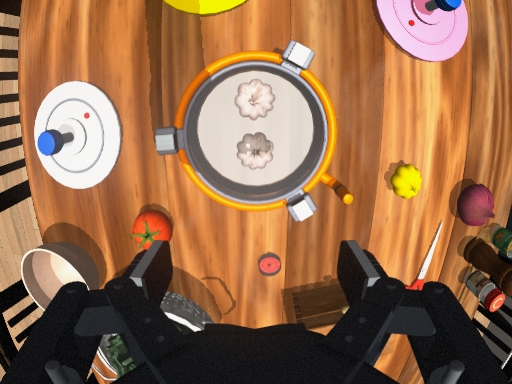

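Both white bulbs are in the keeper, at (255,98) and (255,150). The lid is at (78,135), nothing garlic-like is left except the yellow one, and the jaws are open. Fetching the lid.

Call:
play_rows([
  [[-0.4,-3,-1,0,0,0,0],[-0.5,-4,-1,0,0,0,0],[-0.5,-5,-2,0,0,0,0],[-0.5,-5,-2,0,0,0,0],[-0.6,-5,-2,0,0,0,0],[-0.6,-4.5,-2,0,0,0,0],[-0.6,-3,-2,0,0,0,0],[0,0,-4,0,0,0,0],[0,0,-4,0,0,0,0],[0,0,-2.5,0,0,0,0],[0,0,-0.7,0,0,0,0],[0,0,0,0,0,0,0]],
])

```text
clock: 26.85
eef_pos: [571.0, -349.5, 56.1]
tool_rot: [3.141, -0.0, 3.14]
force: [0.5, -0.5, -0.9]
width: 85.6
gripper_force: 0.0
```

Call:
play_rows([
  [[0.2,0,0.6,0,0,0,0],[0,0,0,0,0,0,0.5],[0,0,0,0,0,0,1],[0,0,0,0,0,0,1],[0,0,0,0,0,0,1],[0,0,0,0,0,0,1]],
])

```text
clock: 27.6
eef_pos: [573.0, -349.7, 62.6]
tool_rot: [-3.141, 0.0, 3.14]
force: [-0.6, 0.4, 3.1]
width: 34.3
gripper_force: 59.3
```

Call:
play_rows([
  [[0,0,1,0,0,0,1],[0,0,2.5,0,0,0,1],[0,0,4,0,0,0,1],[0,0,4,0,0,0,1],[0,1,2,0,0,0,1],[0,3,0,0,0,0,1],[0,4,0,0,0,0,1],[0,4,0,0,0,0,1],[0,4,0,0,0,0,1],[0,4,0,0,0,0,1],[0,4,0,0,0,0,1],[0,3,0,0,0,0,1],[0,2,0,0,0,0,1],[0,0.6,0,0,0,0,1],[0,0,0,0,0,0,1],[0,0,0,0,0,0,1]],
])

```text
clock: 29.6
eef_pos: [572.8, -55.4, 197.2]
tool_rot: [-3.14, -0.0, 3.138]
force: [-0.5, 0.3, -4.8]
width: 34.7
gripper_force: 61.0
```

```bash
python3 - <<'E'
from h import *
from scipy.optimize import least_squares
s=dict(eef_pos=np.array([610.49,-54.6,294.6]),tool_rot=np.array([-3.14105,.0109,3.14008]))
im=cv2.imread('pics/w7.png');h=cv2.cvtColor(im,cv2.COLOR_BGR2HSV)
m=((h[...,0]>8)&(h[...,0]<22)&(h[...,1]>200)&(h[...,2]>140)).astype(np.uint8)
v,u=np.nonzero(m);k=np.hypot(u-255,v-131);g=(k>65)&(k<95)
P=np.array([fxy((a,b),s,70) for a,b in zip(u[g],v[g])])
# mid radius per angle bin
c=np.array([574,-54.])
for _ in range(6):
    a=np.arctan2(P[:,1]-c[1],P[:,0]-c[0]);r=np.hypot(*(P[:,:2]-c).T);B=(a//.1).astype(int)
    Q=np.array([P[(B==b)][:,:2].mean(0) for b in np.unique(B) if (B==b).sum()>8])
    f=least_squares(lambda p:np.hypot(Q[:,0]-p[0],Q[:,1]-p[1])-p[2],[*c,95],loss='soft_l1');c=f.x[:2]
print('ring',f.x,len(Q),np.abs(f.fun).mean())
J=[fxy(p,s,94) for p in((297,55),(167,141),(302,207))];A=np.array([[2*(J[i]-J[0])[0],2*(J[i]-J[0])[1]] for i in(1,2)]);b=[(J[i][:2]**2).sum()-(J[0][:2]**2).sum() for i in(1,2)]
print('jaws centre',np.linalg.solve(A,b))
t=ctrl.read_state();print(t['clock'],t['eef_pos'],t['tool_rot'],t['width'])
w,_=get_image('wrist');print('knob',[(np.round(fxy(x['pixel'],t,t['eef_pos'][2]+16),1),x['p']) for x in place_of('pump_knob','wrist')])
a,_=get_image('scene');save(np.hstack([w[:,60:460],cv2.resize(a[140:270,220:355],(400,384))]),'w8')
E
```

```text
ring [576.46837064 -53.02382504  97.5058227 ] 57 0.5819643710295002
jaws centre [575.70883972 -52.72570303]
29.6 [572.79776149 -55.43100584 197.18561983] [-3.14049219e+00 -2.69808618e-04  3.13783695e+00] 34.687195471349796
knob [(array([572.2, -55.8, 213.2]), 0.86), (array([434.5,  73.4, 213.2]), 0.79)]
```

View pics/w8.png

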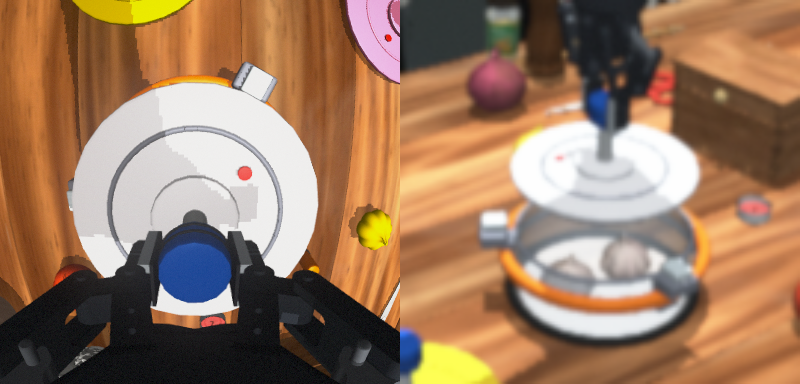

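The lid hangs level above the keeper and both bulbs are visible inside. The mouth centre measures about (575.5,-52.5), so I'll shift 3 mm in x and y and lower.

Call:
play_rows([
  [[0.25,0.3,0,0,0,0,1],[0,0,-2,0,0,0,1],[0,0,-2,0,0,0,1],[0,0,-1,0,0,0,1],[0,0,-0.4,0,0,0,1],[0,0,-0.3,0,0,0,1],[0,0,-0.3,0,0,0,1],[0,0,-0.3,0,0,0,1],[0,0,0,0,0,0,1]],
])

```text
clock: 30.88
eef_pos: [576.1, -50.8, 135.2]
tool_rot: [-3.141, 0.002, 3.14]
force: [-1.8, -1.3, 4.9]
width: 34.5
gripper_force: 62.1
```

```bash
python3 - <<'E'
from h import *
from scipy.optimize import least_squares
t=dict(eef_pos=np.array([572.8,-55.43,197.19]),tool_rot=np.array([-3.1405,-.0003,3.1378]))
im=cv2.imread('pics/w8.png')[:,:400];g=cv2.cvtColor(im,cv2.COLOR_BGR2HSV)
m=((g[...,1]<45)&(g[...,2]>120)).astype(np.uint8);m[:60]=0;m[270:]=0
m=cv2.morphologyEx(m,cv2.MORPH_OPEN,np.ones((7,7)));n,l,st,_=cv2.connectedComponentsWithStats(m);m=(l==l[130,150]).astype(np.uint8)
c=max(cv2.findContours(m,0,cv2.CHAIN_APPROX_NONE)[0],key=len)[:,0]
P=np.array([fxy(p+[60,0],t,151.8)[:2] for p in c])
P=P[(np.hypot(*(P-[573,-55]).T)>82)]
f=least_squares(lambda p:np.hypot(*(P-p[:2]).T)-p[2],[573,-55,90],loss='soft_l1',f_scale=1.);print(f.x,len(P),np.abs(f.fun).mean(),'offset from eef',f.x[:2]-t['eef_pos'][:2])
s=ctrl.read_state();print(s['eef_pos'],s['force'],s['torque'])
E
```

```text
[572.08743573 -54.70851394  87.36301524] 549 1.9477983498643412 offset from eef [-0.71256427  0.72148606]
[576.05063682 -50.83270294 135.19305608] [-1.77817936 -1.27464449  4.88082271] [0.25079259 0.29119611 0.08476792]
```

Call:
play_rows([
  [[0,0,0.5,0,0,0,1],[-0.1,-0.25,0,0,0,0,1],[0,0,0,0,0,0,1]],
])

```text
clock: 31.25
eef_pos: [573.8, -53.3, 138.8]
tool_rot: [-3.142, -0.001, 3.14]
force: [-0.3, 0.2, -4.9]
width: 34.8
gripper_force: 61.2
```

Call:
play_rows([
  [[0,0,-0.3,0,0,0,1],[0,0,-0.3,0,0,0,1],[0,0,-0.2,0,0,0,1],[0,0,0,0,0,0,1]],
])

```text
clock: 31.75
eef_pos: [574.2, -53.0, 131.0]
tool_rot: [3.142, -0.001, 3.14]
force: [-0.3, -0.5, -4.4]
width: 34.0
gripper_force: 61.2
```

Now it enters freely. Lowering the rest.

Call:
play_rows([
  [[0,0,-0.2,0,0,0,1],[0,0,0,0,0,0,1]],
])

```text
clock: 32.0
eef_pos: [574.7, -53.0, 130.0]
tool_rot: [-3.142, 0.001, 3.14]
force: [-1.1, 0.5, 1.0]
width: 34.7
gripper_force: 61.8
```

Call:
play_rows([
  [[0,0,-0.15,0,0,0,1],[0,0,0,0,0,0,1]],
])

```text
clock: 32.25
eef_pos: [574.7, -53.0, 128.2]
tool_rot: [3.142, 0.001, 3.14]
force: [-1.6, -0.1, 3.9]
width: 34.0
gripper_force: 61.9
```

Call:
play_rows([
  [[0,0,0,0,0,0,0.5],[0,0,0,0,0,0,0],[0,0,0,0,0,0,0],[0,0,3,0,0,0,0],[0,0,5,0,0,0,0],[-1,0,4,0,0,0,0],[-1,3,0,0,0,0,0.5],[-1.2,4,0,0,0,0,1],[-2,3,0,0,0,0,1],[-2,1,0,0,0,0,1],[0,0,0,0,0,0,1]],
])

```text
clock: 33.62
eef_pos: [501.3, 57.9, 247.9]
tool_rot: [3.141, -0.001, -3.141]
force: [0.5, -1.3, 0.6]
width: 0.1
gripper_force: 0.0
```

```bash
python3 - <<'E'
from h import *
s=ctrl.read_state();print(s['clock'],s['eef_pos'],s['tool_rot'],s['force'])
w,dw=get_image('wrist');a,d=get_image('scene')
X=cloud('scene',d);h=cv2.cvtColor(a,cv2.COLOR_RGB2HSV)
m=(abs(X[...,2]-83)<12)&(np.hypot(X[...,0]-575,X[...,1]+53)<72)&(h[...,1]<40);Y=X[m]
A=np.c_[Y[:,:2]-[575,-53],np.ones(len(Y))];f=np.linalg.lstsq(A,Y[:,2],rcond=None)[0];print('plane tilt/height',f,len(Y))
print([(np.round(fxy(x['pixel'],s,144),1),round(x['p'],2)) for x in place_of('pump_knob','wrist')])
save(np.hstack([w[:,60:460],cv2.resize(a[140:270,220:355],(400,384))]),'w9')
E
```

```text
33.625 [501.32522678  57.90404124 247.8771925 ] [ 3.14147678e+00 -7.17022120e-04 -3.14053140e+00] [ 0.49432422 -1.33534908  0.56161929]
plane tilt/height [-8.84885452e-05  7.11558509e-04  8.58991540e+01] 978
[(array([342.4, -79.9, 144. ]), 0.83), (array([380.2, 181. , 144. ]), 0.69), (array([575. , -54.1, 144. ]), 0.63)]
```

View pics/w9.png

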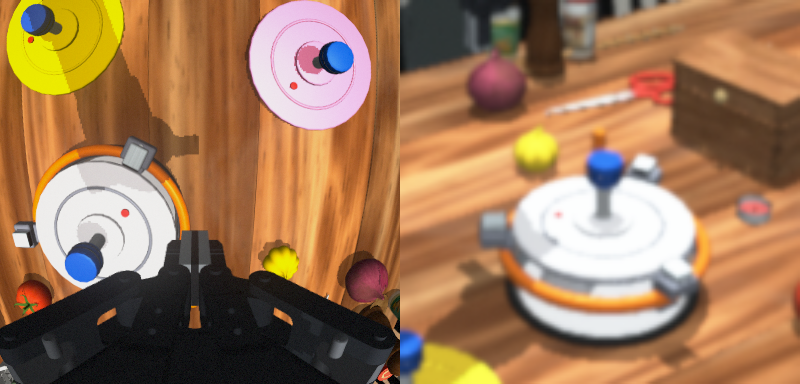

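The lid is seated and level (tilt under 0.1°), with the jaws around it. Next is the cw side of the post.

Call:
play_rows([
  [[3,0,0,0,0,0,1],[4,-0.5,0,0,0,0,1],[4,-0.5,0,0,0,0,1],[4,-0.5,0,0,0,0,1],[3,0,0,0,0,0,1],[0,0,-3,0,0,0,1],[0,0,-3,0,0,0,1],[0,0,-2,0,0,0,1],[0,0,0,0,0,0,1]],
])

```text
clock: 34.9
eef_pos: [681.7, 40.5, 165.5]
tool_rot: [-3.141, -0.004, 3.139]
force: [0.4, -0.6, 0.5]
width: -0.2
gripper_force: 0.0
```

```bash
python3 - <<'E'
from h import *
s=ctrl.read_state();print(s['eef_pos'])
w,dw=get_image('wrist');print([(np.round(fxy(x['pixel'],s,100),1),round(x['p'],2)) for x in place_of('collar_post','wrist')])
d=np.load('scene0.npy');a=cv2.imread('pics/scene0.png');X=cloud('scene',d);h=cv2.cvtColor(a,cv2.COLOR_BGR2HSV)
m=(abs(X[...,2]-83)<12)&(np.hypot(X[...,0]-575,X[...,1]+53)<72)&(h[...,1]<40);print('plate height at start',X[m][:,2].mean(),m.sum())
E
```

```text
[681.7265445   40.53837915 165.54181312]
[(array([646.4,  54.6, 100. ]), 0.96)]
plate height at start 85.90074870953742 977
```

The plate height matches the start (85.9), so the lid is seated. Descending and swinging the post counter-clockwise.

Call:
play_rows([
  [[0,0.2,-4,0,0,0,1],[0,0,-4,0,0,0,1],[0,0,0,0,0,0,1],[-0.8,0.2,0,0,0,0,1],[-0.85,0.2,0,0,0,0,1],[-0.9,0.36,0,0,0,0,1],[-0.74,0.54,0,0,0,0,1],[-0.78,0.48,0,0,0,0,1],[-0.81,0.43,0,0,0,0,1],[-0.83,0.38,0,0,0,0,1],[-0.86,0.31,0,0,0,0,1],[-0.88,0.25,0,0,0,0,1],[-0.9,0.19,0,0,0,0,1],[-0.9,0.13,0,0,0,3,1],[-0.91,0.06,0,0,0,3,1],[-0.92,0,0,0,0,3,1],[-0.91,-0.06,0,0,0,3,1],[0,0,0,0,0,0,1]],
])

```text
clock: 37.25
eef_pos: [560.9, 78.8, 87.7]
tool_rot: [3.141, -0.002, -2.933]
force: [-0.2, -0.6, 0.5]
width: 0.4
gripper_force: 0.0
```

Call:
play_rows([
  [[-0.9,-0.18,0,0,0,4,1],[-0.9,-0.25,0,0,0,4,1],[-0.88,-0.3,0,0,0,4,1],[-0.86,-0.33,0,0,0,4,1],[-0.6,-0.26,0,0,0,4,1]],
])

```text
clock: 37.88
eef_pos: [520.8, 67.0, 87.8]
tool_rot: [3.14, 0.001, -2.581]
force: [0.4, 3.1, -0.6]
width: -0.2
gripper_force: 1.0
```

Call:
play_rows([
  [[-0.28,-0.14,0,0,0,2,1],[-0.28,-0.15,0,0,0,2,1]],
])

```text
clock: 38.12
eef_pos: [515.5, 63.3, 87.8]
tool_rot: [3.141, 0.001, -2.513]
force: [0.9, 2.6, 0.1]
width: -0.1
gripper_force: 0.9
```

Call:
play_rows([
  [[-0.28,-0.15,0,0,0,0,1],[-0.27,-0.16,0,0,0,0,1]],
])

```text
clock: 38.38
eef_pos: [510.0, 59.4, 87.8]
tool_rot: [-3.142, 0.0, -2.515]
force: [0.2, 2.2, -1.1]
width: -0.2
gripper_force: 0.9
```

Call:
play_rows([
  [[-0.26,-0.16,0,0,0,0,1]],
])

```text
clock: 38.5
eef_pos: [508.9, 58.6, 87.9]
tool_rot: [-3.141, 0.004, -2.515]
force: [5.7, 5.2, -7.6]
width: -0.3
gripper_force: 3.9
```

Call:
play_rows([
  [[-0.2,-0.14,0,0,0,0,1]],
])

```text
clock: 38.62
eef_pos: [508.8, 58.6, 88.1]
tool_rot: [-3.14, 0.008, -2.514]
force: [8.7, 8.0, -7.2]
width: 0.3
gripper_force: 5.4
```

Call:
play_rows([
  [[1.2,0.6,0,0,0,0,1],[0.8,0.3,0,0,0,0,1],[0,0,5,0,0,0,1],[0,0,5,0,0,0,1],[1,-1,4.5,0,0,-6,1],[1,-2.5,0,0,0,-6,1],[1,-3,0,0,0,-6,1],[1,-3,0,0,0,-6,1],[1,-2.5,0,0,0,-6,1],[0,0,0,0,0,-6,1],[0,0,0,0,0,0,1]],
])

```text
clock: 40.0
eef_pos: [575.1, -56.0, 231.8]
tool_rot: [-3.141, -0.002, 3.138]
force: [0.1, 0.4, 0.2]
width: -0.3
gripper_force: 0.0
```

```bash
python3 - <<'E'
from h import *
s=ctrl.read_state();print(s['clock'],s['eef_pos'],s['tool_rot'],s['force'])
w,dw=get_image('wrist');
for n,z in(('collar_post',100),('pump_knob',144)):print(n,[(np.round(fxy(x['pixel'],s,z),1),np.round(x['pixel']),round(x['p'],2)) for x in place_of(n,'wrist')])
a,d=get_image('scene');save(np.hstack([w[:,60:460],cv2.resize(a[140:270,220:355],(400,384))]),'w10')
E
```

```text
40.0 [575.05128871 -56.00178231 231.77856745] [-3.14125587e+00 -2.22032339e-03  3.13789698e+00] [0.08534478 0.40753961 0.17841297]
collar_post [(array([493.8,  48.6, 100. ]), array([364., 100.]), 0.9)]
pump_knob [(array([574.2, -53.1, 144. ]), array([257., 196.]), 0.93), (array([397.2, 153.8, 144. ]), array([476.,  14.]), 0.67)]
```

View pics/w10.png

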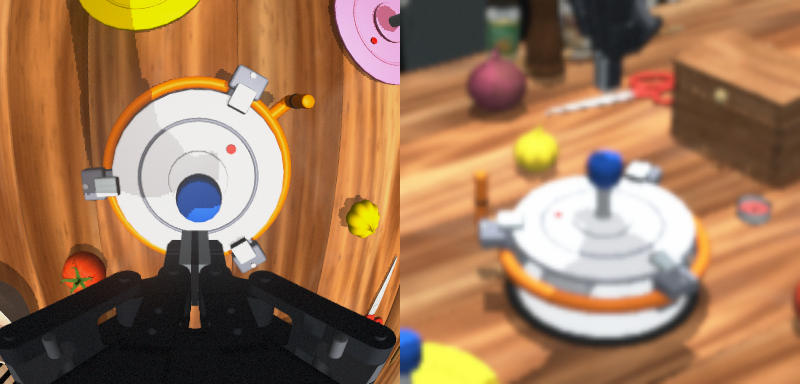

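The post is fully round (wrist (364,100), about 127° relative) and the jaws overlap the lid edge. Now the pump; the knob is at about (574.5,-53).

Call:
play_rows([
  [[0,0.3,-3,0,0,0,1],[0,0,-2.5,0,0,0,1],[0,0,-1.2,0,0,0,1],[0,0,-0.4,0,0,0,1],[0,0,-0.4,0,0,0,1],[0,0,-0.4,0,0,0,1]],
])

```text
clock: 40.95
eef_pos: [576.1, -51.6, 154.7]
tool_rot: [-3.141, 0.002, 3.14]
force: [-1.2, -0.9, 5.4]
width: -0.0
gripper_force: 2.4
```

Call:
play_rows([
  [[0,0,-0.4,0,0,0,1],[0,0,-0.4,0,0,0,1],[0,0,-0.4,0,0,0,1],[0,0,-0.4,0,0,0,1],[0,0,-0.4,0,0,0,1],[0,0,-0.4,0,0,0,1]],
])

```text
clock: 41.7
eef_pos: [576.2, -51.6, 131.5]
tool_rot: [-3.141, 0.002, 3.14]
force: [-2.8, -0.4, 12.9]
width: -0.1
gripper_force: 6.4
```

Call:
play_rows([
  [[0,0,-0.4,0,0,0,1],[0,0,-0.3,0,0,0,1],[0,0,-0.2,0,0,0,1]],
])

```text
clock: 42.08
eef_pos: [576.2, -51.6, 122.9]
tool_rot: [-3.141, 0.002, 3.14]
force: [-4.0, 0.5, 15.8]
width: -0.1
gripper_force: 7.7
```

Call:
play_rows([
  [[0,0,-0.2,0,0,0,1],[0,0,-0.2,0,0,0,1],[0,0,0,0,0,0,1]],
])

```text
clock: 42.45
eef_pos: [576.3, -51.6, 121.8]
tool_rot: [-3.141, 0.003, 3.14]
force: [-9.5, 0.3, 35.2]
width: -0.4
gripper_force: 18.0
```

At the stop (35 N). I'll hold, then let it rise slowly.

Call:
play_rows([
  [[0,0,0,0,0,0,1],[0,0,0,0,0,0,1],[0,0,0,0,0,0,1],[0,0,0,0,0,0,1],[0,0,0.3,0,0,0,1],[0,0,0.4,0,0,0,1],[0,0,0.4,0,0,0,1],[0,0,0.4,0,0,0,1],[0,0,0.4,0,0,0,1],[0,0,0.4,0,0,0,1],[0,0,0.4,0,0,0,1],[0,0,0.4,0,0,0,1],[0,0,0.4,0,0,0,1],[0,0,0.4,0,0,0,1],[0,0,0.3,0,0,0,1],[0,0,0.3,0,0,0,1],[0,0,0.3,0,0,0,1],[0,0,0,0,0,0,1],[0,0,0,0,0,0,1]],
])

```text
clock: 44.82
eef_pos: [575.3, -51.5, 164.6]
tool_rot: [3.142, -0.0, 3.14]
force: [-0.3, -0.5, -0.6]
width: 0.2
gripper_force: 0.0
```

Call:
play_rows([
  [[0,0,-0.4,0,0,0,1],[0,0,-0.4,0,0,0,1],[0,0,-0.4,0,0,0,1],[0,0,-0.4,0,0,0,1],[0,0,-0.4,0,0,0,1],[0,0,-0.4,0,0,0,1],[0,0,-0.4,0,0,0,1],[0,0,-0.4,0,0,0,1],[0,0,-0.4,0,0,0,1],[0,0,-0.4,0,0,0,1],[0,0,-0.2,0,0,0,1],[0,0,-0.15,0,0,0,1],[0,0,0,0,0,0,1]],
])

```text
clock: 46.45
eef_pos: [575.4, -51.5, 122.8]
tool_rot: [-3.141, 0.0, 3.14]
force: [-4.2, -0.1, 15.4]
width: -0.2
gripper_force: 7.6
```

Call:
play_rows([
  [[0,0,-0.2,0,0,0,1],[0,0,-0.2,0,0,0,1],[0,0,0,0,0,0,1]],
])

```text
clock: 46.82
eef_pos: [575.6, -51.5, 121.8]
tool_rot: [-3.141, 0.002, 3.14]
force: [-10.1, 1.8, 37.5]
width: 0.2
gripper_force: 18.8
```

Call:
play_rows([
  [[0,0,0,0,0,0,1],[0,0,0,0,0,0,1],[0,0,0,0,0,0,1],[0,0,0,0,0,0,1],[0,0,0.3,0,0,0,1],[0,0,0.4,0,0,0,1],[0,0,0.4,0,0,0,1],[0,0,0.4,0,0,0,1],[0,0,0.4,0,0,0,1],[0,0,0.4,0,0,0,1],[0,0,0.4,0,0,0,1],[0,0,0.4,0,0,0,1],[0,0,0.4,0,0,0,1],[0,0,0.4,0,0,0,1],[0,0,0.3,0,0,0,1],[0,0,0.3,0,0,0,1],[0,0,0.3,0,0,0,1],[0,0,0,0,0,0,1]],
])

```text
clock: 49.08
eef_pos: [575.5, -51.5, 165.4]
tool_rot: [3.142, 0.0, 3.14]
force: [0.2, 0.4, -0.6]
width: 0.3
gripper_force: 0.0
```

Call:
play_rows([
  [[0,0,2,0,0,0,1],[0,0,4,0,0,0,1],[0,0,4,0,0,0,1],[0,0,3,0,0,0,1],[0,0,0,0,0,0,1],[0,0,0,0,0,0,1]],
])

```text
clock: 49.82
eef_pos: [574.8, -51.5, 294.5]
tool_rot: [3.142, -0.001, 3.14]
force: [0.7, 0.3, -0.1]
width: 0.2
gripper_force: 0.0
```

```bash
python3 - <<'E'
from h import *
s=ctrl.read_state();print(s['clock'],s['eef_pos'],s['force'])
w,_=get_image('wrist');print([(np.round(fxy(x['pixel'],s,100),1),x['p']) for x in place_of('collar_post','wrist')])
a,d=get_image('scene');b,_=get_image('side');X=cloud('scene',d)
m=(X[...,2]>125)&(X[...,2]<175)&(np.hypot(X[...,0]-575,X[...,1]+53)<25);print('knob top z',X[m][:,2].max())
save(np.hstack([a[100:,100:480],b[100:,60:480]]),'end')
E
```

```text
49.825 [574.78893953 -51.51370415 294.47406487] [ 0.72335298  0.30032163 -0.14923728]
[(array([494.7,  49.6, 100. ]), 0.76)]
knob top z 161.8045767297192
```

View pics/end.png

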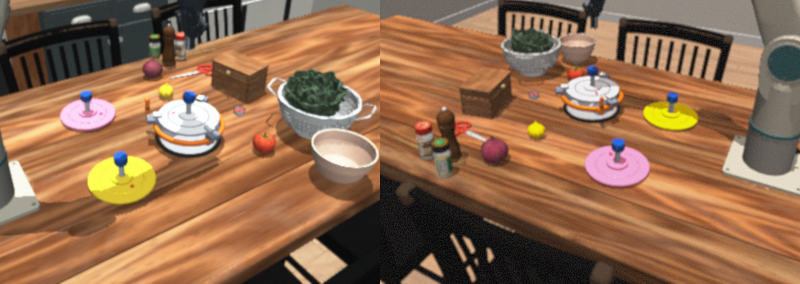

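The keeper is shut (stitched (188,125)), with the pump up and the post round at about 128°. No white bulb is left on the table, only the yellow look-alike, and nothing else has moved.

```bash
python3 -c "
from cell import workorder;print(workorder.finish_job())"
```

```text
the job is handed in; nothing more can be done
None
```

The job is handed in at about 50 s: both white garlic bulbs found are inside the keeper, the lid is seated with the jaws closed over it, and the pump had two full strokes, each let up slowly to the top.

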